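# Close up the fittings cabinet

### The job

Close up the little fittings cabinet on the bench, only pushing with the fingertips and gripping nothing: push the tray of hinges fully home, keeping it flat on the bench, then swing the door fully shut, and then push the bolt all the way across onto the door. Leave everything else on the bench where it is.

Things in the scene. Friction and masses are not known exactly. Their poses are not given: they have to be found in the camera images.
- cabinet: White cabinet fixed to the bench, 300 wide (y), 200 deep (x), 110 mm tall, no bottom. Origin on the bench, middle of its front plane; x points into the cabinet (away from the robot), y left, z up. Tray bay: y -50 to +130 mm, mouth at x = 0; the top's front edge is at x = +10 mm. At y -150 to -62 mm a fixed wooden post, x -22 to 0 mm, full height, carries the bolt.
- tray: Loose light-wood tray of hinges, 180 deep (x), 172 wide (y), 80 mm tall, about 0.5 kg, no handle; stands on the bench half out of the bay with 4 mm play each side, its middle at the cabinet's y = +40 mm. Origin: foot of the middle of its front face (towards the robot); x points into the cabinet. Fully home it meets the bay's back wall, front face in the cabinet's front plane (x = 0).
- door (a joint): Green wooden door, 210 wide, 16 thick, 4 to 108 mm above the bench, on a vertical hinge at its left edge seen from the robot. 0 rad = shut over the bay, outer face at the cabinet's x = -22 mm; grows as it swings out to the robot and round to the left; pi/2 = straight out, limit 2.1. Stays where left; about 1 N at 130 mm from the hinge moves it. It cannot shut while the tray sticks out.
- door_hinge (a point): point on the door's hinge axis, 60 mm above the bench, at x = -22, y = +150 mm of the cabinet. The door's outer face contains the axis: shut, that face runs from here along the cabinet's -y.
- door_top (a point): Middle of the top edge of the door's outer face, 105 mm from the hinge, 108 mm above the bench; moves with the door. Own x points from the outer to the inner face, y to the hinge, z up.
- bolt (a joint): Sliding bolt on the post, m: 0 = drawn back (to the right seen from the robot), 0.035 = fully across into the keeper on the door. It slides along the cabinet's +y, 85 mm above the bench, about 2 N of friction, no spring. Steel bar 10 mm thick, axis at the cabinet's x = -30 mm.
- bolt_knob (a point): On the axis of the bolt's brass knob, a stud 14 mm thick sticking out level towards the robot, 85 mm above the bench. This point is at the cabinet's x = -60 mm, 8 mm short of the knob's end, and y = -115 mm when the bolt reads 0; it moves with the bolt.
- sanding_block: Bystander, loose: cork sanding block, 60 x 110 x 35 mm, lying on the rear of the cabinet's top. Origin at its underside. Leave alone.
- glue_bottle: Bystander, loose: white glue bottle with red cap, 64 mm across, 170 mm tall. Origin at its underside. Leave alone.
- screw_jar: Bystander, loose: glass jar with steel cap, 66 mm across, 70 mm tall. Origin at its underside. Leave alone.
- tape_measure: Bystander, loose: yellow tape measure, 68 x 66 x 36 mm. Origin at its underside. Leave alone.
- screwdriver: Bystander, loose: screwdriver lying on the bench in front of the cabinet, under 40 mm high. Origin at its underside. Leave alone.
- offcut: Bystander, loose: wooden offcut, 130 x 50 x 22 mm, left of the cabinet. Origin at its underside. Leave alone.
- hammer: Bystander, loose: hammer lying on the bench to the left. Origin at its underside. Leave alone.

How it is judged:
By the outcome, as a careful person would: the job done as asked, in the order asked, and still so for the second after the job is handed in, with the robot touching nothing.
It also fails if it takes over 67 s, if anything falls off the work surface, if the arm or the gripper's body presses on something with over 40 N, if the wrist force passes 120 N, or if a joint passes its speed limit or range.

### The arm

A 7-joint arm with a two-finger parallel gripper is mounted at the origin on the work surface. World frame = base frame: x ahead of the robot, y to its left, z up, the work surface at z = 0. Lengths are in m, angles in rad, forces in N, time in s.
With the tool pointing down it reaches from about 0.4 to 0.85 m from the base axis. Payload 10.4 kg.
Tool frame: the origin (TCP) lies on the centre line of the jaws, within the pads' length; the fingertips stand r.tip_extent ahead of it and the grasp point (between the pads) lies 3 mm ahead of it (r.tip_extent is the distance from the TCP to the fingertips, in m); z points along the fingers, y is the direction in which the jaws open and shut (so a half turn about z gives the same grasp; the last joint's range is limited). The gripper opens to 87 mm and grips with 3 to 60 N. Pads are 19 mm wide; open, the fingers measure 117 mm over their backs; the gripper's body (75 mm by 190 mm) begins 51 mm behind the grasp point.
Start: joints at [-1.179, 0.332, -0.065, 1.46, 0.022, 1.35, -0.088], TCP at [0.252, 0.572, 0.212] pointing down, gripper open.
Joint ranges: [-2.6, 2.6], [-0.5, 2.12], [-1.47, 1.34], [0.16, 2.42], [-1.27, 4.41], [0.06, 2.06], [-2.6, 2.6]. Speed limits (rad/s): [2.22, 2.22, 2.79, 2.79, 3.14, 3.14, 3.14].

### API

Orientations are given as a unit quaternion [x, y, z, w].
In Python, from bench import r gives the robot as it stands. The module is installed in compiled form; this text tells all that it offers.
- The arm moves only by the shell command python3 -m jog 'ROWS' [FORCE]. ROWS is JSON, a list of rows, each a list of 5 numbers: the shift along the tool's x, y, z in cm, then the turn about the tool's z in rad, then the closure, from 0 (fully open) to 1 (shut). A call has exactly 10 rows; each row shifts and turns the pose as measured when the row begins, along the tool's axes as they then stand; what a row does not reach is not made up. A row lasts 1/10 s, in which the tool goes at most 50 mm and 8.59 degrees, less where a joint would pass 70% of its speed; a pose out of reach is approached as far as the arm can. A call with a gripper value outside its range is refused whole. The fingers move at their own pace and stop on an object; FORCE is the grip in N (left out, the last holds). Time passes only in rows, so rows that do not move let the fingers close, or fill a call up. It gives the time, the measured TCP pose, the force and the opening at its end, in the units of the state.
- r.read_state(): the state, without advancing time (a new reading comes with each control period).
- r.camera(name): name is "side" or "top" or "wrist"; returns a dict with "pixels" (384x512x3 uint8, red, green, blue), "fx", "fy", "cx", "cy" (pixels), "camera_from_world" (4x4, takes a point from world to camera coordinates). Camera axes: x right, y up, looking along -z (the intrinsics and any distortion apply to the point x, -y, -z); pixel columns grow to the right and rows downward; lengths in m; the calibration is good to about 2 mm. A picture is of the moment at which its call begins. There is no depth.
- r.close_job(): hands the job in, once; it reports no verdict.
The state is a dict: "time": time; "joint_positions": joint angles; "joint_vel": joint speeds; "joint_torque": joint torques, N m; "ee_pos": TCP position; "eef_rot": TCP orientation; "ft_force": force on the tool from outside, world axes, zero at the start; "torque": the same for the moment, N m; "width": finger opening in m.
Only numpy, scipy, OpenCV 4.12 (cv2) and the standard library are available. Lean on these libraries where they do the work, as an engineer would, in place of code of your own. Each camera call takes 0.05 s, during which the arm holds its last target. There are 200 camera calls.

## Working session

There is one attempt and no reset: what is moved stays moved. The work goes in short steps, Python scripts to look and compute and a shell command to move; the robot and the scene stay as the last step left them, time stands still between calls to the robot, and variables do not carry over. Pictures are saved under pics/ and viewed, about 8 in all and at most 12, crops included, and the job is handed in when it is done.

```bash
mkdir -p pics
cat > h.py <<'E'
import numpy as np, cv2
from bench import r
from scipy.spatial.transform import Rotation as R
def shot(n,f,crop=None,s=1):
    c=r.camera(n); np.savez('pics/'+f+'.npz',**{k:np.array(v) for k,v in c.items()})
    im=c['pixels'][:,:,::-1]
    if crop: im=im[crop[1]:crop[3],crop[0]:crop[2]]
    cv2.imwrite('pics/'+f+'.png',cv2.resize(im,None,fx=s,fy=s)); return c
def proj(c,p):
    p=np.atleast_2d(p); q=np.c_[p,np.ones(len(p))]@np.array(c['camera_from_world']).T
    return np.c_[c['cx']+c['fx']*q[:,0]/-q[:,2], c['cy']-c['fy']*q[:,1]/-q[:,2]]
def ray(c,u,v,z):
    T=np.linalg.inv(c['camera_from_world']); d=T[:3,:3]@[(u-c['cx'])/c['fx'],-(v-c['cy'])/c['fy'],-1]
    o=T[:3,3]; return o+d*(z-o[2])/d[2]
E
python3 - <<'E'
from h import *
print(r.read_state(), r.tip_extent)
for n in('top','side'):
    c=shot(n,n+'1',s=1.5); print(n,[c[k] for k in c if k!='pixels'])
E
```

```text
{'time': 0.0, 'joint_positions': array([-1.17861959,  0.33283924, -0.06469637,  1.46092236,  0.02161642,
        1.34992448, -0.08850782]), 'joint_vel': array([ 1.50034562e-04,  2.26913608e-04, -1.40473431e-05,  8.03957985e-04,
        7.80773500e-04, -1.11896219e-03, -4.56259469e-04]), 'joint_torque': array([-9.65161853e-04, -6.23255253e+01,  2.40183261e-02, -3.89900208e+01,
       -6.14945032e-02,  3.96586081e-02,  2.04140911e-04]), 'ee_pos': array([0.2517179 , 0.57163047, 0.21108338]), 'eef_rot': array([ 2.05898551e-01,  9.78573093e-01, -6.91089363e-04, -1.02863083e-04]), 'ft_force': array([0.74519606, 0.47026651, 0.19748654]), 'torque': array([-0.0299203 , -0.01318203, -0.06470548]), 'width': 0.08715875054543513} 0.022
top [449.92570853819683, 449.92570853819683, 256.1156385447428, 183.90619366549413, array([[-0.01776011, -0.99972756, -0.01514533,  0.07928115],
       [ 0.98487643, -0.02010332,  0.17208801, -0.57982165],
       [-0.1723456 , -0.01185997,  0.98496514, -1.40659254],
       [ 0.        ,  0.        ,  0.        ,  1.        ]])]
side [387.3598520689876, 387.3598520689876, 260.1318657241347, 195.95430147228873, array([[ 0.73869384, -0.67381069, -0.01762272, -0.38079618],
       [ 0.50430136,  0.53513693,  0.6777231 , -0.38919018],
       [-0.44722651, -0.50951704,  0.735106  , -0.95983723],
       [ 0.        ,  0.        ,  0.        ,  1.        ]])]
```

View pics/top1.png

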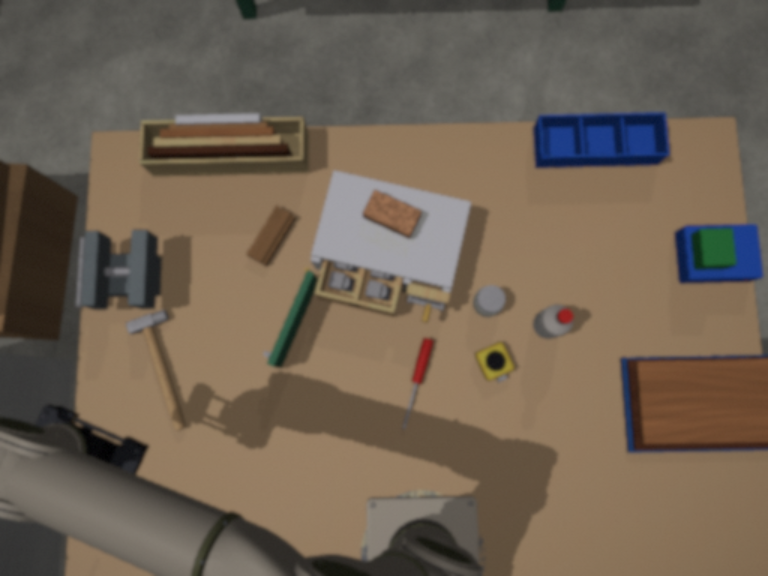

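View pics/side1.png

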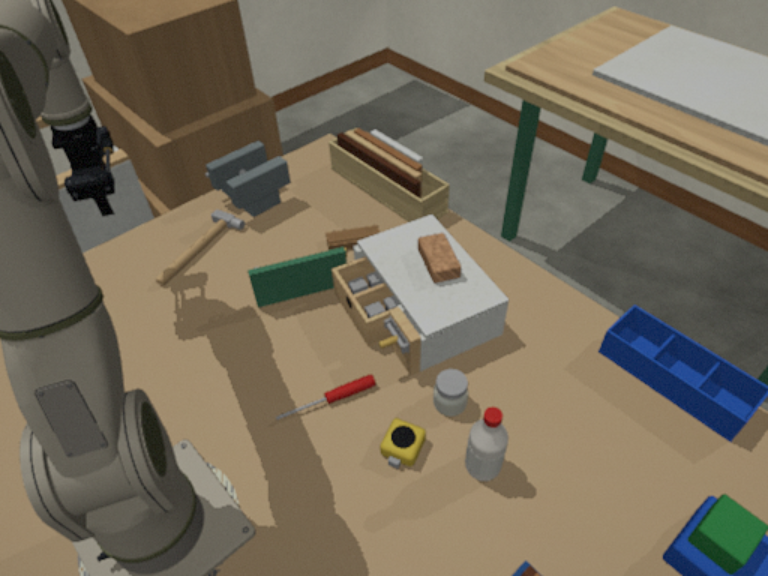

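The top view shows the cabinet roof with corners at about (332,171), (470,203), (449,288) and (313,258) in the 1.5x picture. The door's top runs from (312,273) to (270,362), the tray sticks out to about (316,297)-(399,311), and the knob is at (428,312). The screwdriver lies in front and the jar to the right.

```bash
cat >> h.py <<'E'
from scipy.optimize import least_squares
def load(f): return dict(np.load('pics/'+f+'.npz'))
def W(pose,p):
    x,y,a=pose; p=np.atleast_2d(np.array(p,float)); c,s=np.cos(a),np.sin(a)
    return np.c_[x+c*p[:,0]-s*p[:,1], y+s*p[:,0]+c*p[:,1], p[:,2]]
E
python3 - <<'E'
from h import *
t=load('top1'); s=load('side1')
L=np.array([[.2,.15,.11],[.2,-.15,.11],[.01,-.15,.11],[.01,.15,.11]])
Pt=np.array([[332,171],[470,203],[449,288],[313,258]])/1.5
Ps=np.array([[431,216],[506,298],[421,338],[357,236]])/1.5
f=lambda q: np.r_[(proj(t,W(q,L))-Pt).ravel(),(proj(s,W(q,L))-Ps)[:2].ravel()]
o=least_squares(f,[.6,.0,0]); q=o.x; print(q,o.fun.round(1)); np.save('q.npy',q)
h=W(q,[-.022,.15,.06])[0]; print('hinge',h, 'knob',W(q,[-.06,-.115,.085])[0], proj(t,W(q,[-.06,-.115,.085]))*1.5,proj(s,W(q,[-.06,-.115,.085]))*1.5)
for u in [(312,273),(270,362)]: print('door',ray(t,u[0]/1.5,u[1]/1.5,.108))
inv=lambda p:(R.from_euler('z',-q[2]).apply(p-np.array([q[0],q[1],0])))
for u in [(316,297),(399,311)]: print('tray cab',inv(ray(t,u[0]/1.5,u[1]/1.5,.08)))
for u in [(270,362),(281,365),(312,273)]: print('door cab',inv(ray(t,u[0]/1.5,u[1]/1.5,.108)))
for n,z,u in [('jar',.07,(490,298)),('sd',.02,(429,340)),('sd',.02,(405,430)),('tape',.036,(495,361)),('offc',.022,(262,240)),('bottle',.17,(566,316)),('ham',.03,(130,325))]: print(n,ray(t,u[0]/1.5,u[1]/1.5,z))
im=cv2.resize(t['pixels'][150:260,160:330,::-1],None,fx=4,fy=4,interpolation=cv2.INTER_CUBIC)
pts=W(q,[[0.01,-.15,.11],[0.01,.15,.11],[-.022,-.15,.11],[-.022,-.062,.11],[-.022,.15,.108],[-.06,-.115,.085],[-.09,-.046,.08],[-.09,.126,.08]])
for p in proj(t,pts): cv2.circle(im,tuple(int(v) for v in (p-[160,150])*4+2),3,(255,0,255),-1)
cv2.imwrite('pics/c1.png',im)
E
```

```text
[ 0.56777716  0.07836086 -0.24982701] [ 0.1  0.4  0.1 -0.5  1.3  0.7 -2.  -0.9 -0.9 -1.1  1.   1.2]
hinge [0.58354559 0.22914334 0.06      ] knob [ 0.48120767 -0.01823481  0.085     ] [[426.27143814 319.50342614]] [[382.53914149 345.89521838]]
door [0.58032683 0.21741651 0.108     ]
door [0.39817302 0.30283576 0.108     ]
tray cab [-0.06600067  0.1214115   0.08      ]
tray cab [-0.0550049  -0.05557469  0.08      ]
door cab [-0.21983716  0.17557382  0.108     ]
door cab [-0.2205484   0.15220072  0.108     ]
door cab [-0.02221954  0.13784143  0.108     ]
jar [ 0.52581893 -0.15483272  0.07      ]
sd [ 0.44351903 -0.02608073  0.02      ]
sd [0.25399212 0.03031517 0.02      ]
tape [ 0.39497861 -0.16434236  0.036     ]
offc [0.67300236 0.33952335 0.022     ]
bottle [ 0.47361154 -0.28670592  0.17      ]
ham [0.48764154 0.62338824 0.03      ]
```

View pics/c1.png

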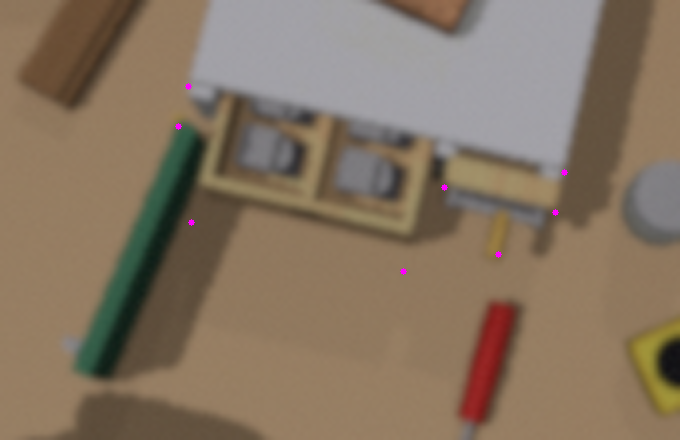

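```bash
cat >> h.py <<'E'
def cab():
    q=np.load('q.npy'); s=r.read_state(); p=s['ee_pos']; v=R.from_euler('z',-q[2])
    y=v.apply(R.from_quat(s['eef_rot']).apply([0,1,0])); 
    print('t',round(s['time'],2),'cab mm',(v.apply(p-[q[0],q[1],0])*1000).round(1),'tool-y yaw err',round(np.arctan2(-y[0],y[1]),3),'F cab',v.apply(s['ft_force']).round(1),'w',round(s['width'],4))
E
python3 - <<'E'
from h import *
t=load('top1'); q0=np.load('q.npy')
L=np.array([[.2,.15,.11],[.2,-.15,.11],[.01,-.15,.11],[.01,.15,.11],[-.022,-.15,.11],[-.022,-.062,.11],[-.068,-.115,.085]])
cr=lambda u,v:[u/4+160-.4,v/4+150-.4]
P=np.array([[332/1.5,171/1.5],[470/1.5,203/1.5],cr(563,169),cr(188,86),cr(556,206),cr(447,190),cr(494,254)])
o=least_squares(lambda q:(proj(t,W(q,L))-P).ravel(),q0,loss='soft_l1'); q=o.x; print(q,(proj(t,W(q,L))-P).round(1).tolist()); np.save('q.npy',q)
inv=lambda p:(R.from_euler('z',-q[2]).apply(p-np.array([q[0],q[1],0])))
for u in [(203,186),(413,237)]: print('tray',inv(ray(t,*cr(*u),.08)))
for u in [(180,125),(74,371),(108,377)]: print('door',inv(ray(t,*cr(*u),.108)))
cab()
E
```

```text
[ 0.56934004  0.07822383 -0.24592467] [[-0.1, 0.0], [-0.1, -1.2], [0.3, 0.2], [0.1, -0.3], [-0.1, 1.0], [-0.8, -1.4], [0.7, 1.8]]
tray [-0.06141276  0.12387415  0.08      ]
tray [-0.06366576 -0.04702982  0.08      ]
door [-0.02207082  0.14892597  0.108     ]
door [-0.22498804  0.1810585   0.108     ]
door [-0.22351941  0.15460116  0.108     ]
t 0.1 cab mm [-428.2  401.3  211.1] tool-y yaw err -0.169 F cab [-0.2  0.6 -1. ] w 0.087
```

```bash
python3 -m jog '[[0,0,0,-0.085,0],[0,0,0,-0.085,0],[-3,-3.5,0,0,0],[-3,-3.5,0,0,0],[-3,-3.5,0,0,0],[-3,-3.5,0,0,0],[-3,-3.5,0,0,0],[-3,-3.5,0,0,0],[-3,-3.5,0,0,0],[-3,-3.5,0,0,0]]'; python3 -c "from h import *; cab()"
```

```text
time: 1.1
ee_pos: [0.4191, 0.2352, 0.2064]
eef_rot: [0.112, 0.994, -0.003, -0.003]
ft_force: [0.8, 0.8, 0.0]
width: 0.0869
t 1.1 cab mm [-183.9  115.7  206.4] tool-y yaw err 0.021 F cab [0.6 0.9 0. ] w 0.0869
```

```bash
python3 -m jog '[[-2,-2.5,0,0.02,0],[-2,-2.5,0,0,0],[-2,-2.5,0,0,0],[0,0,0,0,0],[0,0,2.5,0,0],[0,0,2.5,0,0],[0,0,2.5,0,0],[0,0,2.5,0,0],[0,0,0,0,0],[0,0,0,0,0]]'; python3 -c "from h import *; cab(); shot('side','s2',s=1.5)"
```

```text
time: 2.1
ee_pos: [0.4609, 0.1376, 0.1032]
eef_rot: [0.128, 0.992, -0.003, -0.003]
ft_force: [-0.7, 0.1, 0.1]
width: 0.0869
t 2.1 cab mm [-119.6   31.2  103.2] tool-y yaw err -0.011 F cab [-0.7 -0.   0.1] w 0.0869
```

View pics/s2.png

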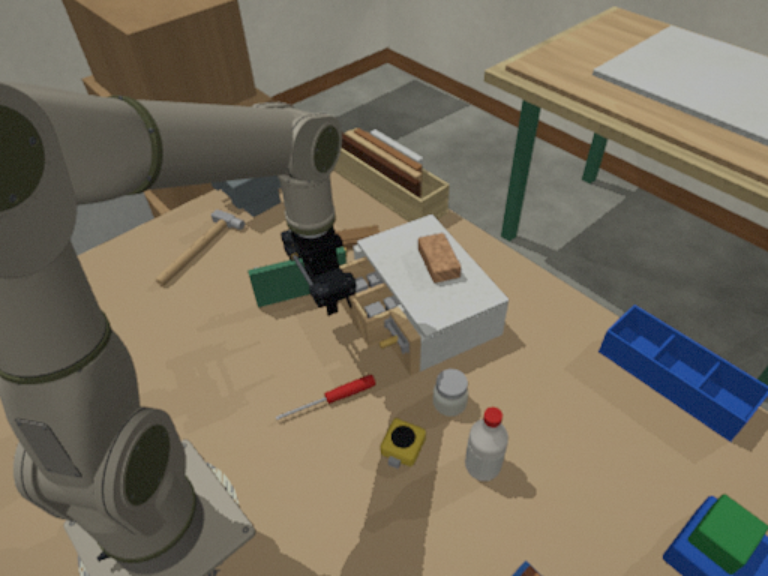

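The side view shows the open gripper in front of the tray at (330,290), clear of the door and the knob.

```bash
python3 -m jog '[[0,0.8,1.5,-0.01,0],[0,0,1.5,0,0],[0,0,0,0,0],[-1,0,0,0,0],[-1,0,0,0,0],[-1,0,0,0,0],[-1,0,0,0,0],[-1,0,0,0,0],[-1,0,0,0,0],[0,0,0,0,0]]'; python3 -c "from h import *; cab()"
```

```text
time: 3.15
ee_pos: [0.532, 0.1316, 0.0817]
eef_rot: [0.123, 0.992, 0.0, 0.002]
ft_force: [-0.3, 0.8, 0.2]
width: 0.0873
t 3.15 cab mm [-49.2  42.7  81.7] tool-y yaw err -0.001 F cab [-0.5  0.6  0.2] w 0.0873
```

```bash
python3 -m jog '[[0.3,0,0.9,0,0],[0,0,0,0,0],[-1,0,0.1,0,0],[-0.8,0,0.1,0,0],[-0.8,0,0,0,0],[-0.8,0,0,0,0],[-0.5,0,0,0,0],[0,0,0,0,0],[0,0,0,0,0],[0,0,0,0,0]]'; python3 -c "from h import *; cab(); shot('top','t3',(160,110,330,220),4)"
```

```text
time: 4.15
ee_pos: [0.5695, 0.1221, 0.0692]
eef_rot: [0.123, 0.992, -0.0, 0.001]
ft_force: [-0.0, 0.1, -0.3]
width: 0.0872
t 4.15 cab mm [-10.5  42.6  69.2] tool-y yaw err -0.001 F cab [-0.1  0.  -0.3] w 0.0872
```

View pics/t3.png

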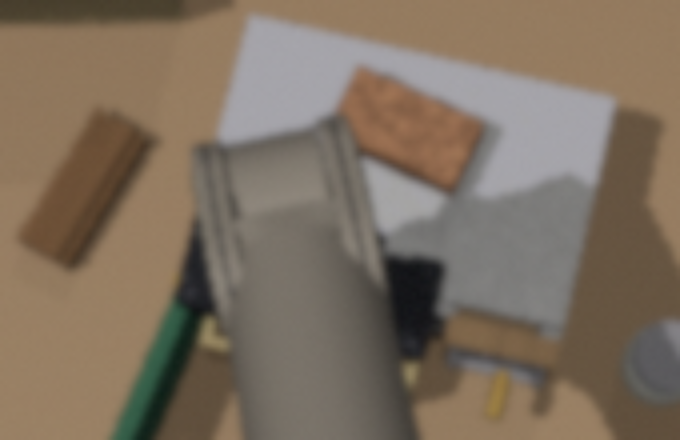

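Run:
```python
from h import *
t=load('t3'); q=np.load('q.npy')
inv=lambda p:(R.from_euler('z',-q[2]).apply(p-np.array([q[0],q[1],0])))
for u in [(200,346),(415,388)]: print(inv(ray(t,u[0]/4+159.6,u[1]/4+109.6,.08)))
s=shot('side','s3',(180,100,350,240),4)
for p in W(q,[[0,.126,.08],[0,-.046,.08],[-.062,.126,.08],[-.062,-.046,.08],[0,-.046,0]]): print((proj(s,p)-[180,100])*4)
```

```text
[-0.06194519  0.12619048  0.08      ]
[-0.0563783  -0.04697067  0.08      ]
[[230.31201347 292.57465266]]
[[330.40462487 430.94141511]]
[[161.3833674  318.70323836]]
[[256.92447562 461.74306291]]
[[331.7119758  497.17125481]]
```

View pics/s3.png

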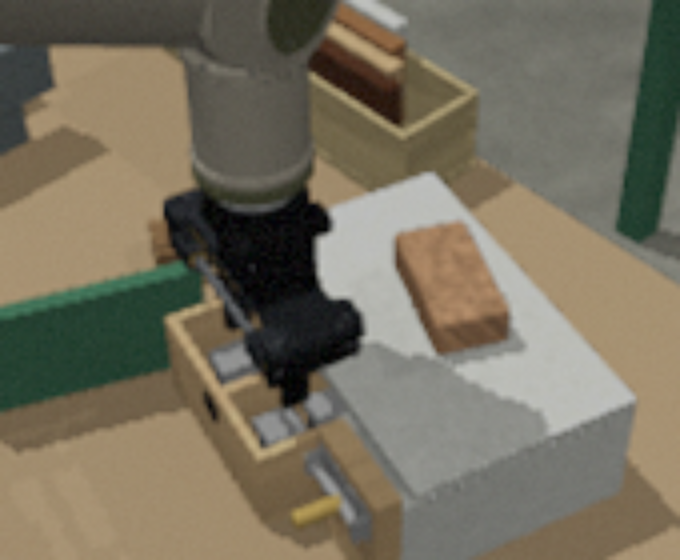

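The side view shows the fingertips inside the tray, around (290,390). They passed over its front wall because the descent lagged, and the tray hasn't moved. I'll lift straight up, back off and go down properly.

```bash
python3 -m jog '[[0,0,-2,0,0],[0,0,-2,0,0],[0,0,-2,0,0],[0,0,-1,0,0],[0,0,0,0,0],[2.5,0,0,0,0],[2.5,0,0,0,0],[2.5,0,0,0,0],[2.5,0,0,0,0],[0,0,0,0,0]]'; python3 -c "from h import *; cab()"
```

```text
time: 5.25
ee_pos: [0.4653, 0.147, 0.136]
eef_rot: [0.122, 0.992, -0.002, -0.001]
ft_force: [-0.1, 0.5, -0.9]
width: 0.0872
t 5.25 cab mm [-117.6   41.4  136. ] tool-y yaw err 0.0 F cab [-0.2  0.4 -0.9] w 0.0872
```

```bash
python3 -m jog '[[0,0,1.5,0,0],[0,0,1.5,0,0],[0,0,1.5,0,0],[0,0,1.2,0,0],[0,0,0,0,0],[0,0,0,0,0],[0,0,0,0,0],[0,0,0,0,0],[0,0,0,0,0],[0,0,0,0,0]]'; python3 -c "from h import *; cab()"
```

```text
time: 6.25
ee_pos: [0.4668, 0.1463, 0.076]
eef_rot: [0.122, 0.992, -0.002, -0.001]
ft_force: [-1.3, 0.2, -0.4]
width: 0.0869
t 6.25 cab mm [-116.1   41.1   76. ] tool-y yaw err 0.001 F cab [-1.3 -0.2 -0.4] w 0.0869
```

Now advance at about 1 cm per row.

```bash
python3 -m jog '[[0,0,0.4,0,0],[0,0,0,0,0],[-1,0,0,0,0],[-1,0,0,0,0],[-1,0,0,0,0],[-1,0,0,0,0],[-1,0,0,0,0],[-1,0,0,0,0],[-1,0,0,0,0],[-1,0,0,0,0]]'; python3 -c "from h import *; cab()"
```

```text
time: 7.25
ee_pos: [0.5515, 0.1251, 0.0719]
eef_rot: [0.122, 0.993, -0.001, -0.0]
ft_force: [0.2, 0.3, -0.5]
width: 0.087
t 7.25 cab mm [-28.7  41.2  71.9] tool-y yaw err 0.001 F cab [ 0.2  0.3 -0.5] w 0.087
```

```bash
python3 -m jog '[[-0.5,0,0,0,0],[-0.5,0,0,0,0],[-0.5,0,0,0,0],[-0.3,0,0,0,0],[-0.3,0,0,0,0],[-0.3,0,0,0,0],[-0.3,0,0,0,0],[-0.3,0,0,0,0],[-0.3,0,0,0,0],[-0.3,0,0,0,0]]'; python3 -c "from h import *; cab(); shot('side','s4',(180,100,350,240),4)"
```

```text
time: 8.25
ee_pos: [0.5805, 0.1179, 0.0711]
eef_rot: [0.123, 0.992, -0.002, -0.01]
ft_force: [-17.8, 2.2, 14.8]
width: 0.087
t 8.25 cab mm [ 1.1 41.2 71.1] tool-y yaw err 0.0 F cab [-17.8  -2.2  14.8] w 0.087
```

View pics/s4.png

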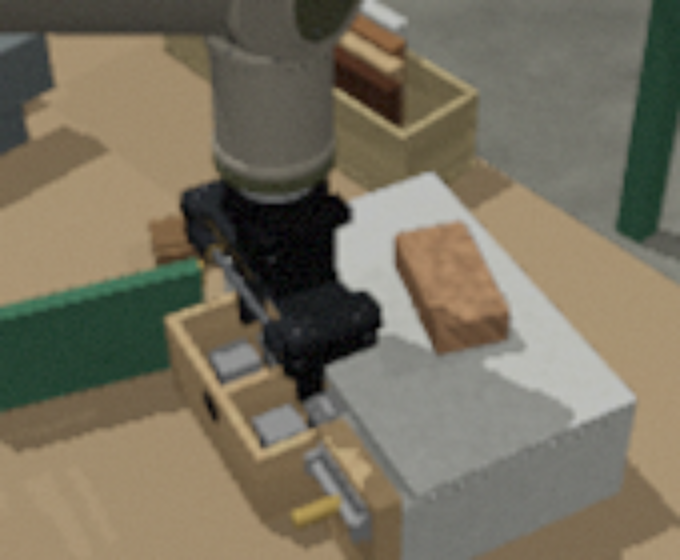

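Run:
```python
from h import *
s=load('s4'); q=np.load('q.npy'); c=lambda n,p: print(n,((proj(s,W(q,p))-[180,100])*4).round().tolist())
c('tips',[[.001,-.009,.049],[.001,.091,.049],[.001,-.009,.11]])
c('tray top/bottom',[[-.062,.126,.08],[-.062,-.046,.08],[-.062,.126,0],[-.062,-.046,0]])
c('post',[[-.022,-.062,.11],[-.022,-.15,.11]])
w=r.camera('wrist'); cv2.imwrite('pics/w4.png',w['pixels'][:,:,::-1])
im=cv2.imread('pics/s4.png')
for p,col in (([.001,-.009,.049],(255,0,255)),([.001,.091,.049],(255,0,255)),([-.062,-.046,.08],(0,0,255)),([-.062,.126,0],(0,255,0)),([-.062,-.046,0],(0,255,0)),([-.06,-.115,.085],(255,255,0))):
    cv2.circle(im,tuple(int(v) for v in ((proj(s,W(q,p))-[180,100])*4)[0]),4,col,-1)
cv2.imwrite('pics/s4b.png',np.hstack([im[200:,100:450],cv2.resize(w['pixels'][:,:,::-1],(450,360))]))
```

```text
tips [[309.0, 425.0], [252.0, 345.0], [308.0, 372.0]]
tray top/bottom [[161.0, 319.0], [257.0, 462.0], [170.0, 386.0], [262.0, 528.0]]
post [[314.0, 430.0], [374.0, 513.0]]
```

View pics/s4b.png

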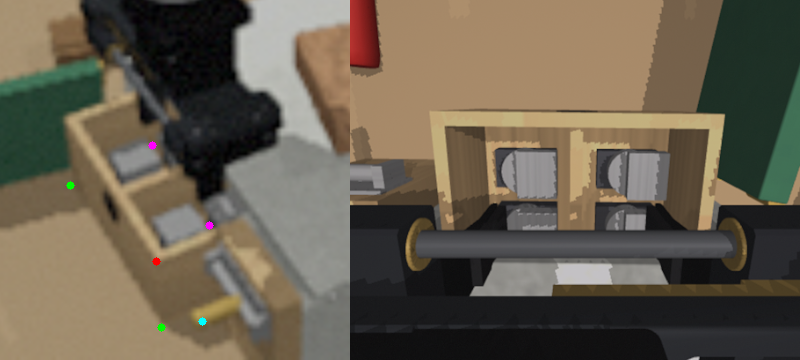

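```bash
python3 -m jog '[[0.5,0,0,0,0],[0.5,0,0,0,0],[0.3,0,0,0,0],[0,0,-2,0,0],[0,0,-2,0,0],[0,0,-2,0,0],[0,0,-1,0,0],[0,0,0,0,0],[0,0,0,0,0],[0,0,0,0,0]]'
python3 - <<'E'
from h import *
cab(); print(r.tip_extent)
s=load('s2'); T=R.from_quat([.128,.992,-.003,-.003])
for z in (0,.022): print(z,(proj(s,[np.array([.4609,.1376,.1032])+T.apply([0,y,z]) for y in (-.051,.051)])*1.5).round().tolist())
im=s['pixels'][150:240,170:300,::-1]; cv2.imwrite('pics/s2c.png',cv2.resize(im,None,fx=5,fy=5,interpolation=cv2.INTER_CUBIC))
q=np.load('q.npy'); t=load('t3')
E
```

```text
time: 9.35
ee_pos: [0.5675, 0.1214, 0.1418]
eef_rot: [0.122, 0.992, -0.002, -0.011]
ft_force: [0.5, 0.2, -0.6]
width: 0.0871
t 9.35 cab mm [-12.3  41.5 141.8] tool-y yaw err 0.001 F cab [ 0.4  0.3 -0.6] w 0.0871
0.022
0 [[333.0, 318.0], [313.0, 284.0]]
0.022 [[334.0, 325.0], [314.0, 292.0]]
```

View pics/s2c.png

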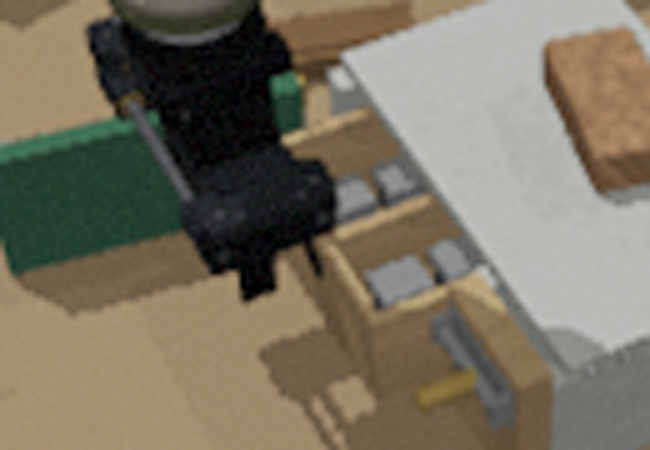

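The second crop shows the open finger end at about (258,297), roughly 30 mm higher than the stated tip extent. Open, the fingertips sit high and cleared the wall. I'll back off, close the fingers and check again.

```bash
python3 -m jog '[[2.5,0,0,0,0],[2.5,0,0,0,0],[2.5,0,0,0,0],[2.5,0,0,0,0],[0.3,0,0,0,1],[0,0,0,0,1],[0,0,0,0,1],[0,0,0,0,1],[0,0,0,0,1],[0,0,0,0,1]]' 20
python3 - <<'E'
from h import *
cab(); st=r.read_state(); s=shot('side','s5'); T=R.from_quat(st['eef_rot'])
for z in (-.048,0,.022): print(z,((proj(s,st['ee_pos']+T.apply([0,0,z]))-[170,130])*5).round().tolist())
im=s['pixels'][130:220,170:300,::-1]; cv2.imwrite('pics/s5c.png',cv2.resize(im,None,fx=5,fy=5,interpolation=cv2.INTER_CUBIC))
E
```

```text
time: 10.35
ee_pos: [0.4638, 0.1444, 0.1373]
eef_rot: [0.123, 0.992, -0.005, -0.014]
ft_force: [0.5, -0.2, 0.7]
width: 0.0469
t 10.35 cab mm [-118.4   38.5  137.3] tool-y yaw err -0.001 F cab [ 0.6 -0.1  0.7] w 0.0469
-0.048 [[209.0, 245.0]]
0 [[216.0, 304.0]]
0.022 [[220.0, 330.0]]
```

View pics/s5c.png

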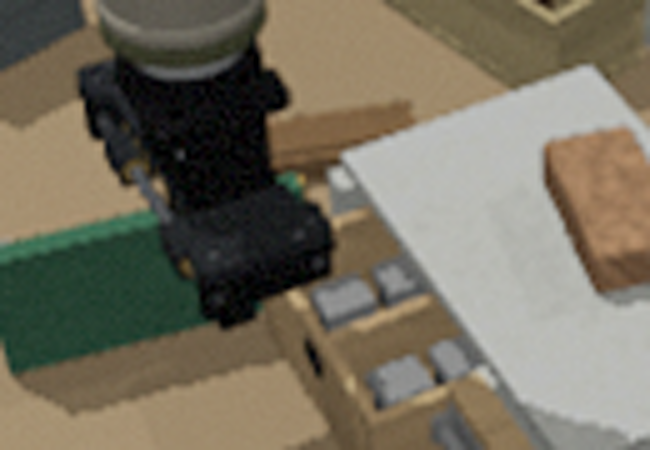

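```bash
python3 -m jog '[[0,0,0,0,1],[0,0,0,0,1],[0,0,0,0,1],[0,0,0,0,1],[0,0,0,0,1],[0,0,0,0,1],[0,0,0,0,1],[0,0,0,0,1],[0,0,0,0,1],[0,0,0,0,1]]' 20
python3 - <<'E'
from h import *
t=load('t3'); q=np.load('q.npy')
for z in(.117,.15,.2): print(z,((proj(t,W(q,[[-.0105+a,.0426+b,z] for a,b in((.0375,.095),(.0375,-.095),(-.0375,-.095),(-.0375,.095))]))-[160,110])*4).round().tolist())
cab(); st=r.read_state(); T=R.from_quat(st['eef_rot'])
s=shot('side','s6'); t=shot('top','t6')
f=lambda c,y,z,o,k:tuple(int(v) for v in ((proj(c,st['ee_pos']+T.apply([0,y,z]))-o)*k)[0])
a=cv2.resize(s['pixels'][120:220,170:280,::-1],None,fx=4,fy=4,interpolation=cv2.INTER_CUBIC); b=cv2.resize(t['pixels'][150:250,170:260,::-1],None,fx=4,fy=4,interpolation=cv2.INTER_CUBIC)
for y,z,col in((0,.022,(255,0,255)),(.095,-.048,(0,255,255)),(-.095,-.048,(0,255,255))):
    cv2.circle(a,f(s,y,z,[170,120],4),3,col,-1); cv2.circle(b,f(t,y,z,[170,150],4),3,col,-1)
cv2.imwrite('pics/ab.png',np.hstack([a,b]))
E
```

```text
time: 11.4
ee_pos: [0.4641, 0.1443, 0.1373]
eef_rot: [0.124, 0.992, -0.005, -0.014]
ft_force: [0.4, -0.7, 0.6]
width: 0.0009
0.117 [[206.0, 224.0], [444.0, 278.0], [423.0, 371.0], [183.0, 317.0]]
0.15 [[202.0, 215.0], [445.0, 270.0], [423.0, 366.0], [177.0, 310.0]]
0.2 [[194.0, 200.0], [446.0, 257.0], [423.0, 356.0], [169.0, 298.0]]
t 11.4 cab mm [-118.1   38.5  137.3] tool-y yaw err -0.002 F cab [ 0.6 -0.6  0.6] w 0.0009
```

View pics/ab.png

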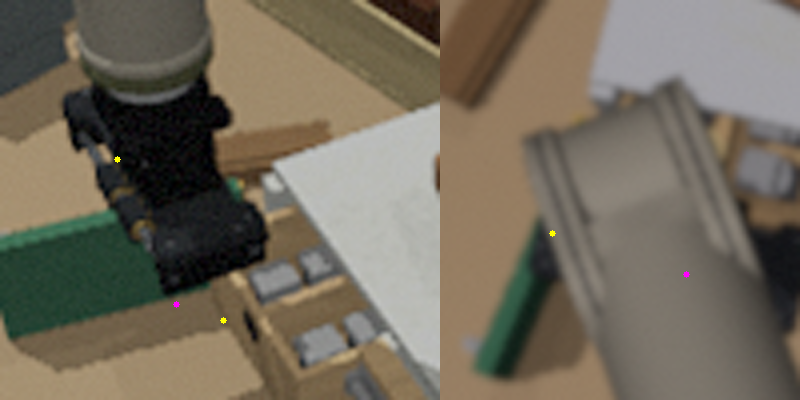

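Run:
```python
from h import *
q=np.load('q.npy'); w=r.camera('wrist'); T1=np.linalg.inv(w['camera_from_world']); st=r.read_state()
E1=np.eye(4);E1[:3,:3]=R.from_quat(st['eef_rot']).as_matrix();E1[:3,3]=st['ee_pos']
M=np.linalg.inv(E1)@T1; print('cam in tool',M.round(3).tolist())
cv2.imwrite('pics/w6.png',w['pixels'][:,:,::-1]); np.savez('pics/w6.npz',**{k:np.array(v) for k,v in w.items()})
E4=np.eye(4);E4[:3,:3]=R.from_quat([.123,.992,-.002,-.01]).as_matrix();E4[:3,3]=[.5805,.1179,.0711]
c=dict(w); c['camera_from_world']=np.linalg.inv(E4@M)
for z in(.08,.05,.03):print(z,proj(c,W(q,[[-.062,.126,z],[-.062,-.046,z]])).round().tolist())
print('obs [424,122],[93,120]')
print('now',proj(w,W(q,[[-.062,.126,.08],[-.062,-.046,.08],[-.068,-.115,.085],[0.01,-.15,.11]])).round().tolist())
```

```text
cam in tool [[0.001, 0.966, 0.257, 0.07], [1.0, -0.0, -0.001, 0.0], [-0.001, 0.257, -0.966, -0.173], [0.0, 0.0, 0.0, 1.0]]
0.08 [[422.0, 118.0], [86.0, 118.0]]
0.05 [[397.0, 117.0], [112.0, 117.0]]
0.03 [[385.0, 117.0], [126.0, 117.0]]
obs [424,122],[93,120]
now [[367.0, 270.0], [153.0, 268.0], [63.0, 264.0], [13.0, 372.0]]
```

View pics/w6.png

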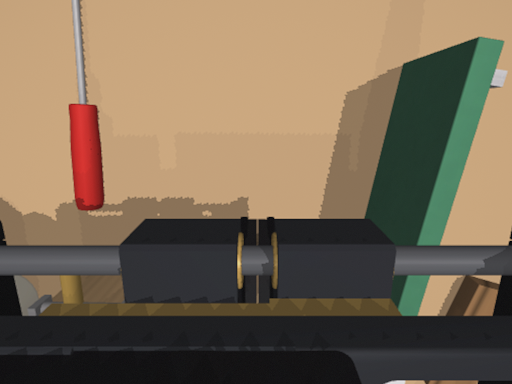

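```bash
python3 -m jog '[[0.8,0,1.5,0,1],[0.8,0,1.5,0,1],[0,0,1.5,0,1],[0,0,1.5,0,1],[0,0,1,0,1],[0,0,0,0,1],[0,0,0.8,0,1],[0,0,0.8,0,1],[0,0,0,0,1],[0,0,0,0,1]]'; python3 -c "from h import *; cab()"
```

```text
time: 12.55
ee_pos: [0.4473, 0.1484, 0.05]
eef_rot: [0.124, 0.992, -0.004, -0.012]
ft_force: [0.3, 0.6, 0.9]
width: 0.0005
t 12.55 cab mm [-135.5   38.4   50. ] tool-y yaw err -0.002 F cab [0.1 0.7 0.9] w 0.0005
```

```bash
python3 -m jog '[[0,0,0.4,0,1],[0,0,0.4,0,1],[0,0,0.4,0,1],[0,0,0.3,0,1],[0,0,0.3,0,1],[0,0,0.3,0,1],[0,0,0.2,0,1],[0,0,0.2,0,1],[0,0,0.2,0,1],[0,0,0.2,0,1]]'; python3 -c "from h import *; cab()"
```

```text
time: 13.55
ee_pos: [0.4472, 0.1485, 0.0194]
eef_rot: [0.124, 0.992, -0.004, -0.012]
ft_force: [0.1, 0.4, -0.2]
width: 0.0004
t 13.55 cab mm [-135.6   38.4   19.4] tool-y yaw err -0.002 F cab [ 0.   0.4 -0.2] w 0.0004
```

```bash
python3 -m jog '[[0,0,0.2,0,1],[0,0,0.1,0,1],[0,0,0.1,0,1],[0,0,0.1,0,1],[0,0,0.1,0,1],[0,0,0.1,0,1],[0,0,0.1,0,1],[0,0,0.1,0,1],[0,0,0.1,0,1],[0,0,0.1,0,1]]'; python3 -c "from h import *; cab()"
```

```text
time: 14.55
ee_pos: [0.447, 0.1485, 0.0075]
eef_rot: [0.124, 0.992, -0.004, -0.012]
ft_force: [0.2, 0.3, -0.7]
width: 0.0004
t 14.55 cab mm [-135.8   38.4    7.5] tool-y yaw err -0.002 F cab [ 0.1  0.3 -0.7] w 0.0004
```

```bash
python3 -m jog '[[0,0,0.2,0,1],[0,0,0.1,0,1],[0,0,0.1,0,1],[0,0,0.1,0,1],[0,0,0.1,0,1],[0,0,0.1,0,1],[0,0,0.1,0,1],[0,0,0,0,1],[0,0,0,0,1],[0,0,0,0,1]]'; python3 -c "from h import *; cab()"
```

```text
time: 15.55
ee_pos: [0.4467, 0.1485, -0.0014]
eef_rot: [0.124, 0.992, -0.004, -0.012]
ft_force: [-0.1, 0.0, 0.3]
width: 0.0005
t 15.55 cab mm [-136.    38.3   -1.4] tool-y yaw err -0.002 F cab [-0.1  0.   0.3] w 0.0005
```

```bash
python3 -m jog '[[0,0,0.1,0,1],[0,0,0.1,0,1],[0,0,0.1,0,1],[0,0,0.1,0,1],[0,0,0.1,0,1],[0,0,0.1,0,1],[0,0,0.1,0,1],[0,0,0.1,0,1],[0,0,0,0,1],[0,0,0,0,1]]'; python3 -c "from h import *; cab()"
```

```text
time: 16.55
ee_pos: [0.4466, 0.1485, -0.01]
eef_rot: [0.124, 0.992, -0.004, -0.012]
ft_force: [-0.3, -0.3, -0.0]
width: 0.0003
t 16.55 cab mm [-136.1   38.3  -10. ] tool-y yaw err -0.002 F cab [-0.2 -0.4 -0. ] w 0.0003
```

```bash
python3 -m jog '[[0,0,0.1,0,1],[0,0,0.1,0,1],[0,0,0.1,0,1],[0,0,0.1,0,1],[0,0,0.1,0,1],[0,0,0.1,0,1],[0,0,0.1,0,1],[0,0,0.1,0,1],[0,0,0,0,1],[0,0,0,0,1]]'; python3 -c "from h import *; cab()"
```

```text
time: 17.55
ee_pos: [0.4468, 0.1486, -0.0097]
eef_rot: [0.125, 0.992, -0.002, -0.013]
ft_force: [-0.9, 0.3, -0.2]
width: 0.0001
t 17.55 cab mm [-135.9   38.4   -9.7] tool-y yaw err -0.004 F cab [-1.   0.1 -0.2] w 0.0001
```

The fingertips meet the bench at a reading of z = -0.010. That makes the true tip z about ee_z + 10 mm, so the stated height is off by about 32 mm, which matches the 32 mm seen in the image. I'll push the tray at ee z of about 0.038, where the tip is at 48 mm.

```bash
python3 -m jog '[[0,0,-1,0,0],[0,0,-1,0,0],[0,0,-1,0,0],[0,0,-1,0,0],[0,0,-0.7,0,0],[0,0,0,0,0],[0,0,0,0,0],[0,0,0,0,0],[0,0,0,0,0],[0,0,0,0,0]]'; python3 -c "from h import *; cab()"
```

```text
time: 18.55
ee_pos: [0.4483, 0.1487, 0.0416]
eef_rot: [0.125, 0.992, -0.002, -0.013]
ft_force: [0.1, 1.0, 1.0]
width: 0.0725
t 18.55 cab mm [-134.6   38.9   41.6] tool-y yaw err -0.004 F cab [-0.2  1.   1. ] w 0.0725
```

```bash
python3 -m jog '[[-2,0,0,0,0],[-2,0,0,0,0],[-1,0,0,0,0],[-1,0,0,0,0],[-1,0,0,0,0],[-1,0,0,0,0],[-1,0,0,0,0],[-1,0,0,0,0],[-1,0,0,0,0],[-0.5,0,0,0,0]]'; python3 -c "from h import *; cab()"
```

```text
time: 19.55
ee_pos: [0.5518, 0.1241, 0.0353]
eef_rot: [0.121, 0.992, -0.003, -0.025]
ft_force: [-8.8, 1.5, 7.4]
width: 0.0871
t 19.55 cab mm [-28.2  40.3  35.3] tool-y yaw err 0.003 F cab [-8.9 -0.7  7.4] w 0.0871
```

```bash
python3 -m jog '[[0.2,0,-0.5,0,0],[0,0,0,0,0],[-0.5,0,-0.05,0,0],[-0.5,0,-0.05,0,0],[-0.4,0,-0.05,0,0],[-0.4,0,-0.05,0,0],[-0.3,0,0,0,0],[-0.3,0,0,0,0],[0,0,0,0,0],[0,0,0,0,0]]'; python3 -c "from h import *; cab()"
```

```text
time: 20.55
ee_pos: [0.5679, 0.12, 0.0402]
eef_rot: [0.12, 0.992, -0.004, -0.034]
ft_force: [-2.6, 0.4, 0.0]
width: 0.0869
t 20.55 cab mm [-11.5  40.2  40.2] tool-y yaw err 0.005 F cab [-2.6 -0.2  0. ] w 0.0869
```

```bash
python3 -m jog '[[-0.3,0,0,0,0],[-0.3,0,0,0,0],[-0.3,0,0,0,0],[-0.3,0,0,0,0],[-0.3,0,0,0,0],[-0.3,0,0,0,0],[-0.3,0,0,0,0],[-0.3,0,0,0,0],[-0.3,0,0,0,0],[-0.3,0,0,0,0]]'; python3 -c "
from h import *; cab(); print(R.from_quat(r.read_state()['eef_rot']).apply([0,0,1]))
t=shot('top','t7');"
```

```text
time: 21.55
ee_pos: [0.5658, 0.1203, 0.0404]
eef_rot: [0.119, 0.991, -0.004, -0.069]
ft_force: [-21.6, 1.5, 18.3]
width: 0.0871
t 21.55 cab mm [-13.7  40.   40.4] tool-y yaw err 0.009 F cab [-21.3  -3.8  18.3] w 0.0871
[-0.13792137  0.00772216 -0.99041308]
```

```bash
python3 -m jog '[[0.5,0,0,0,0],[1,0,0,0,0],[2,0,0,0,0],[3,0,-1,0,0],[4,0,-3,0,0],[4,0,-3,0,0],[3,0,-3,0,0],[3,0,-2,0,0],[0,0,0,0,0],[0,0,0,0,0]]'
python3 - <<'E'
from h import *; cab(); print(R.from_quat(r.read_state()['eef_rot']).apply([0,0,1]))
c=shot('top','t8'); s=shot('side','s8'); w=r.camera('wrist'); np.savez('pics/w8.npz',**{k:np.array(v) for k,v in w.items()})
q=np.load('q.npy'); t1=load('top1'); s1=load('side1')
# colour profile along cab x at tray top height for several y, before/after
def smp(c,x,y,z):
    u=proj(c,W(q,[[x,y,z]])).astype(np.float32); return cv2.remap(c['pixels'],u[:,:1],u[:,1:],cv2.INTER_LINEAR)[0,0]
for n,a in(('side before',s1),('side now',s),('top now',c),('wrist',w)):
  for y in (-.03,.04,.11):
    print(n,y,[ '%d/%d'%(v[0],v[2]) for v in (smp(a,x,y,.08).astype(int) for x in np.arange(-.08,.021,.005))])
E
```

```text
time: 22.6
ee_pos: [0.3823, 0.1692, 0.1924]
eef_rot: [0.119, 0.991, -0.002, -0.06]
ft_force: [1.0, -0.1, -0.7]
width: 0.0871
t 22.6 cab mm [-203.5   42.7  192.4] tool-y yaw err 0.008 F cab [ 1.   0.1 -0.7] w 0.0871
[-0.11962882  0.01104893 -0.9927572 ]
side before -0.03 ['104/63', '112/68', '115/70', '117/70', '167/111', '164/109', '71/70', '121/125', '131/131', '133/131', '130/133', '130/130', '130/131', '127/120', '50/47', '89/93', '135/134', '129/131', '127/128', '104/104', '97/96']
side before 0.04 ['104/63', '108/62', '103/62', '87/54', '155/97', '171/110', '102/81', '113/96', '108/93', '112/94', '104/91', '105/92', '99/93', '117/82', '90/69', '98/90', '105/89', '103/90', '106/93', '88/85', '98/90']
side before 0.11 ['35/47', '36/46', '37/47', '95/59', '150/96', '179/119', '126/79', '112/66', '114/69', '115/70', '113/68', '113/69', '114/69', '114/69', '115/71', '110/66', '106/63', '104/63', '107/63', '108/64', '107/71']
side now -0.03 ['157/106', '157/107', '156/105', '156/106', '158/108', '157/106', '158/107', '159/110', '158/108', '156/106', '155/104', '114/69', '107/63', '111
[... 1056 characters left out ...]
8', '87/76', '90/79', '93/80', '90/74', '87/61', '96/62', '104/66', '94/58', '80/46', '108/66', '142/89', '129/81', '107/82', '134/133']
wrist -0.03 ['24/27', '25/28', '24/27', '23/27', '24/26', '26/28', '32/37', '16/16', '16/17', '16/16', '16/16', '18/19', '16/17', '17/17', '16/16', '0/0', '0/0', '0/0', '0/0', '0/0', '0/0']
wrist 0.04 ['24/27', '25/27', '24/27', '24/27', '24/27', '26/28', '36/41', '14/16', '16/17', '16/17', '17/17', '16/18', '16/17', '16/17', '3/3', '0/0', '0/0', '0/0', '0/0', '0/0', '0/0']
wrist 0.11 ['25/27', '24/27', '24/27', '23/27', '25/27', '25/28', '32/36', '16/16', '15/16', '16/17', '16/17', '15/16', '15/16', '15/17', '0/0', '0/0', '0/0', '0/0', '0/0', '0/0', '0/0']
```

The images give the tray front at x of about +1 mm at all three y positions. It was at -62 mm before and stalled at 21 N, so it is home and square. Next is the door.

```bash
cat >> h.py <<'E'
def to(*ts):
    q=np.load('q.npy'); s=r.read_state(); T=R.from_quat(s['eef_rot']).inv(); p=s['ee_pos']
    for t in ts:
        g=W(q,np.array(t)/1000)[0]; print(t,'tool cm',(T.apply(g-p)*100).round(2)); p=g
E
python3 -c "from h import *; to((-153,220,180),(-153,220,48))"
```

```text
(-153, 220, 180) tool cm [-5.21 17.77  0.13]
(-153, 220, 48) tool cm [-1.6   0.27 13.1 ]
```

```bash
python3 -m jog '[[-1.05,3.5,0,0,1],[-1.05,3.5,0,0,1],[-1.05,3.5,0,0,1],[-1.05,3.5,0,0,1],[-1.05,3.5,0,0,1],[0,0,0,0,1],[-0.4,0,3,0,1],[-0.4,0,3,0,1],[0,0,0,0,1],[0,0,0,0,1]]' 20; python3 -c "from h import *; cab(); to((-153,220,48))"
```

```text
time: 23.75
ee_pos: [0.4832, 0.322, 0.1042]
eef_rot: [0.127, 0.99, -0.01, -0.066]
ft_force: [0.6, 0.3, 0.3]
width: 0.0149
t 23.75 cab mm [-142.9  215.5  104.2] tool-y yaw err -0.006 F cab [0.5 0.5 0.3] w 0.0149
(-153, 220, 48) tool cm [0.29 0.65 5.68]
```

```bash
python3 -m jog '[[0.1,0.4,1.5,0,1],[0.1,0,1.5,0,1],[0,0,1.2,0,1],[0,0,0.5,0,1],[0,0,0,0,1],[0,0,0,0,1],[0,0,0,0,1],[0,0,0,0,1],[0,0,0,0,1],[0,0,0,0,1]]' 20; python3 -c "from h import *; cab(); to((-153,220,48),(-163,142,48),(-149,89,48),(-114,44,48))"
```

```text
time: 24.75
ee_pos: [0.4778, 0.3273, 0.0581]
eef_rot: [0.127, 0.99, -0.008, -0.064]
ft_force: [-0.3, -0.2, -0.3]
width: 0.0004
t 24.75 cab mm [-149.4  219.3   58.1] tool-y yaw err -0.007 F cab [-0.2 -0.3 -0.3] w 0.0004
(-153, 220, 48) tool cm [0.23 0.1  1.04]
(-163, 142, 48) tool cm [ 0.9  -7.8   0.36]
(-149, 89, 48) tool cm [-1.45 -5.29 -0.01]
(-114, 44, 48) tool cm [-3.52 -4.47 -0.3 ]
```

```bash
python3 -m jog '[[0,0,0.5,0,1],[0.1,-1,0.1,0,1],[0.1,-1.2,0.05,0,1],[0.1,-1.2,0.05,0,1],[0.1,-1.2,0.05,0,1],[0.1,-1.2,0.05,0,1],[0.1,-1.2,0.05,0,1],[0.1,-1.2,0,0,1],[0,-1.2,0,0,1],[-0.2,-1.2,0,0,1]]' 20; python3 -c "from h import *; cab(); to((-149,89,50),(-114,44,50))"
```

```text
time: 25.75
ee_pos: [0.4428, 0.2181, 0.0538]
eef_rot: [0.127, 0.99, -0.007, -0.063]
ft_force: [0.3, 0.9, 0.1]
width: 0.0006
t 25.75 cab mm [-156.8  104.9   53.8] tool-y yaw err -0.007 F cab [0.1 0.9 0.1] w 0.0006
(-149, 89, 50) tool cm [-0.84 -1.57  0.33]
(-114, 44, 50) tool cm [-3.52 -4.47 -0.3 ]
```

```bash
cat >> h.py <<'E'
def door():
    q=np.load('q.npy'); out=[]
    for n in('side','top'):
        c=r.camera(n); im=c['pixels'].astype(int); g=((im[...,1]>im[...,0]*1.15)&(im[...,1]>im[...,2]*1.02)).astype(np.uint8)
        best=[]
        for th in np.arange(-.05,2.1,.01):
            d=np.array([-np.sin(th),-np.cos(th)]); m=np.array([np.cos(th),-np.sin(th)])
            P=[[-.022,.15]+a*d+b*m for a,b in((.0,0),(.21,0),(.21,.016),(.0,.016))]
            z=[.004,.108]; pts=np.vstack([proj(c,W(q,np.c_[P,[h]*4])) for h in z]).astype(np.float32)
            k=np.zeros_like(g); cv2.fillConvexPoly(k,cv2.convexHull(pts.round().astype(np.int32)),1)
            best.append((((k&g).sum())/max(1,(k|g)[100:300,100:330].sum()),th))
        out.append((n,max(best)))
    print(out)
E
python3 -c "from h import *; door()"
```

```text
[('side', (np.float64(0.660436137071651), np.float64(1.1))), ('top', (np.float64(0.0), np.float64(2.0900000000000007)))]
```

```bash
python3 -m jog '[[-0.4,-0.8,0,0,1],[-0.5,-0.8,0,0,1],[-0.8,-1,-0.05,0,1],[-0.8,-1,-0.07,0,1],[-0.9,-1,-0.07,0,1],[-0.9,-0.9,-0.08,0,1],[-1,-0.9,-0.08,0,1],[-1,-0.8,-0.1,0,1],[-1,-0.7,-0.1,0,1],[-0.5,-0.3,0,0,1]]' 20; python3 -c "from h import *; cab(); door(); to((-76,20,50),(-30,10,50))"
```

```text
time: 26.85
ee_pos: [0.5028, 0.1093, 0.0516]
eef_rot: [0.128, 0.99, -0.007, -0.063]
ft_force: [0.2, 0.9, 0.5]
width: 0.0005
t 26.85 cab mm [-72.1  13.9  51.6] tool-y yaw err -0.009 F cab [-0.   0.9  0.5] w 0.0005
[('side', (np.float64(0.2400990099009901), np.float64(0.21000000000000008))), ('top', (np.float64(0.09433962264150944), np.float64(0.22000000000000008)))]
(-76, 20, 50) tool cm [0.34 0.58 0.17]
(-30, 10, 50) tool cm [-4.58 -0.96 -0.54]
```

```bash
python3 -m jog '[[-0.8,0,-0.1,0,1],[-0.8,0,-0.1,0,1],[-0.8,0,-0.1,0,1],[-0.5,0,-0.06,0,1],[-0.5,0,-0.06,0,1],[-0.3,0,-0.03,0,1],[-0.3,0,-0.03,0,1],[-0.3,0,-0.03,0,1],[-0.3,0,-0.03,0,1],[-0.3,0,-0.03,0,1]]' 20; python3 -c "from h import *; cab(); door()"
```

```text
time: 27.95
ee_pos: [0.5348, 0.102, 0.0514]
eef_rot: [0.124, 0.989, -0.009, -0.084]
ft_force: [-19.2, 1.2, 15.4]
width: 0.0003
t 27.95 cab mm [-39.3  14.6  51.4] tool-y yaw err -0.0 F cab [-18.9  -3.5  15.4] w 0.0003
[('side', (np.float64(0.14752650176678445), np.float64(6.938893903907228e-18))), ('top', (np.float64(0.09510086455331412), np.float64(0.020000000000000004)))]
```

```bash
python3 -m jog '[[0.5,0,0,0,1],[1,0,0,0,1],[2,0,0,0,1],[2,0,-1,0,1],[1,0,-3,0,1],[0,0,-3,0,1],[0,0,-2,0,1],[0,0,0,0,1],[0,0,0,0,1],[0,0,0,0,1]]' 20; python3 -c "
from h import *; cab(); door(); to((-85,-152,145),(-62,-152,120),(-62,-152,60))
s=shot('side','s9')"
```

```text
time: 29.05
ee_pos: [0.4842, 0.1198, 0.1539]
eef_rot: [0.123, 0.989, -0.008, -0.083]
ft_force: [-0.1, 0.4, -0.3]
width: 0.0003
t 29.05 cab mm [-92.7  19.6 153.9] tool-y yaw err 0.002 F cab [-0.2  0.4 -0.3] w 0.0003
[('side', (np.float64(0.41968040370058873), np.float64(6.938893903907228e-18))), ('top', (np.float64(0.07122093023255814), np.float64(-0.03)))]
(-85, -152, 145) tool cm [ -1.   -17.1    1.34]
(-62, -152, 120) tool cm [-2.68  0.09  2.09]
(-62, -152, 60) tool cm [-0.98  0.22  5.92]
```

```bash
python3 -m jog '[[-0.2,-3,0.2,0,1],[-0.2,-3,0.2,0,1],[-0.2,-3,0.2,0,1],[-0.2,-3,0.2,0,1],[-0.2,-3,0.2,0,1],[0,-1.5,0,0,1],[0,0,0,0,1],[-1.3,0,1,0,1],[-1.3,0,1,0,1],[0,0,0,0,1]]' 20
python3 - <<'E'
from h import *; cab(); to((-62,-152,60))
q=np.load('q.npy'); t=r.camera('top'); s=r.camera('side')
np.savez('pics/t10.npz',**{k:np.array(v) for k,v in t.items()})
# knob position: brass pixels in side before (s9), along bolt travel
c=load('s9')
def sc(c,y): 
    u=proj(c,W(q,[[x,y,.085] for x in np.arange(-.066,-.045,.003)])).astype(np.float32); v=cv2.remap(c['pixels'],u[:,:1],u[:,1:],cv2.INTER_LINEAR)[:,0].astype(int); return int((v[:,0]-v[:,2]).mean())
for y in np.arange(-.14,-.06,.005): print(round(y*1000),sc(c,y),end='; ')
E
```

```text
time: 30.2
ee_pos: [0.4715, -0.0495, 0.1191]
eef_rot: [0.12, 0.989, -0.009, -0.087]
ft_force: [-0.4, 0.8, 0.1]
width: 0.0003
t 30.2 cab mm [ -63.8 -147.7  119.1] tool-y yaw err 0.008 F cab [-0.6  0.7  0.1] w 0.0003
(-62, -152, 60) tool cm [-1.18 -0.21  5.81]
-140 40; -135 39; -130 38; -125 39; -120 41; -115 62; -110 74; -105 70; -100 42; -95 32; -90 31; -85 32; -80 32; -75 32; -70 33; -65 32; -60 37;
```

```bash
python3 -m jog '[[-0.2,-0.2,1.3,0,1],[-0.3,0,1.3,0,1],[-0.3,0,1.3,0,1],[-0.2,0,1,0,1],[0,0,0.5,0,1],[0,0,0,0,1],[0,0,0,0,1],[0,0,0,0,1],[0,0,0,0,1],[0,0,0,0,1]]' 20; python3 -c "from h import *; cab(); to((-62,-120,60),(-62,-100,60))"
```

```text
time: 31.3
ee_pos: [0.4707, -0.0521, 0.0619]
eef_rot: [0.119, 0.989, -0.008, -0.086]
ft_force: [0.6, -0.1, 0.2]
width: 0.0007
t 31.3 cab mm [ -63.9 -150.4   61.9] tool-y yaw err 0.009 F cab [0.6 0.1 0.2] w 0.0007
(-62, -120, 60) tool cm [-0.23  3.04  0.04]
(-62, -100, 60) tool cm [-0.01  2.   -0.07]
```

Push along +y until it stalls; I expect that at a TCP y of about -100.

```bash
python3 -m jog '[[0,0.6,0,0,1],[0,0.6,0,0,1],[0,0.6,0,0,1],[0,0.5,0,0,1],[0,0.5,0,0,1],[0,0.5,0,0,1],[0,0.5,0,0,1],[0,0.4,0,0,1],[0,0.4,0,0,1],[0,0.4,0,0,1]]' 20; python3 -c "from h import *; cab()"
```

```text
time: 32.3
ee_pos: [0.4841, -0.0005, 0.0608]
eef_rot: [0.12, 0.989, -0.009, -0.085]
ft_force: [-0.6, -1.9, 1.8]
width: 0.0005
t 32.3 cab mm [-63.5 -97.2  60.8] tool-y yaw err 0.008 F cab [-0.1 -2.   1.8] w 0.0005
```

```bash
python3 -m jog '[[0,0.2,0,0,1],[0,0.2,0,0,1],[0,0.2,0,0,1],[0,0.2,0,0,1],[0,0.2,0,0,1],[0,0.2,0,0,1],[0,0.2,0,0,1],[0,0.2,0,0,1],[0,0.2,0,0,1],[0,0.2,0,0,1]]' 20; python3 -c "from h import *; cab()"
```

```text
time: 33.3
ee_pos: [0.4842, 0.001, 0.0609]
eef_rot: [0.127, 0.988, -0.019, -0.089]
ft_force: [-2.4, -7.7, 6.2]
width: 0.0005
t 33.3 cab mm [-63.8 -95.6  60.9] tool-y yaw err -0.005 F cab [-0.4 -8.   6.2] w 0.0005
```

```bash
python3 -m jog '[[0,0.3,0,0,1],[0,0.3,0,0,1],[0,0.3,0,0,1],[0,-0.5,0,0,1],[0,-1.5,0,0,1],[0.3,0,-2,0,1],[0.5,0,-4,0,1],[1,0,-4,0,1],[4,0,-4,0,1],[4,0,-2,0,1]]' 20; python3 -m jog '[[4,0,-1,0,1],[4,0,-1,0,1],[0,0,0,0,1],[0,0,0,0,1],[0,0,0,0,1],[0,0,0,0,1],[0,0,0,0,1],[0,0,0,0,1],[0,0,0,0,1],[0,0,0,0,1]]' 20
python3 - <<'E'
from h import *; cab(); door()
q=np.load('q.npy'); c=shot('side','s11',s=1.5); t=shot('top','t11',s=1.5)
def sc(c,y): 
    u=proj(c,W(q,[[x,y,.085] for x in np.arange(-.066,-.045,.003)])).astype(np.float32); v=cv2.remap(c['pixels'],u[:,:1],u[:,1:],cv2.INTER_LINEAR)[:,0].astype(int); return int((v[:,0]-v[:,2]).mean())
for n,c2 in(('side',c),('side before',load('s9')),('top',t),('top before',load('top1'))): print(n,[(round(y*1000),sc(c2,y)) for y in np.arange(-.13,-.05,.005)])
# bystanders: difference images against start, blobs
for a,b in((load('side1'),c),(load('top1'),t)):
    d=cv2.blur(cv2.absdiff(a['pixels'],b['pixels']).max(2),(3,3))>45
    n,l,st,ce=cv2.connectedComponentsWithStats(d.astype(np.uint8)); print([s.tolist() for s in st[1:] if s[4]>40])
E
```

```text
time: 34.3
ee_pos: [0.4164, 0.0056, 0.2321]
eef_rot: [0.133, 0.986, -0.025, -0.095]
ft_force: [0.2, 0.9, -0.3]
width: 0.0003
time: 35.3
ee_pos: [0.3414, 0.0264, 0.2689]
eef_rot: [0.133, 0.986, -0.022, -0.094]
ft_force: [0.0, -0.2, 0.1]
width: 0.0008
t 35.3 cab mm [-208.5 -105.7  268.9] tool-y yaw err -0.016 F cab [ 0.  -0.2  0.1] w 0.0008
[('side', (np.float64(0.4727272727272727), np.float64(6.938893903907228e-18))), ('top', (np.float64(0.6810966810966811), np.float64(-0.03)))]
side [(-130, 49), (-125, 49), (-120, 48), (-115, 48), (-110, 45), (-105, 43), (-100, 41), (-95, 40), (-90, 41), (-85, 51), (-80, 72), (-75, 84), (-70, 72), (-65, 43), (-60, 42), (-55, 43)]
side before [(-130, 38), (-125, 39), (-120, 41), (-115, 62), (-110, 74), (-105, 70), (-100, 42), (-95, 32), (-90, 31), (-85, 32), (-80, 32), (-75, 32), (-70, 33), (-65, 32), (-60, 37), (-55, 43)]
top [(-130, 17), (-125, 15), (-120, 14), (-115, 15), (-110, 17), (-105, 17), (-100, 17), (-95, 17), (-90, 16), (-85, 17), (-80, 16), (-75, 17), (-70, 16), (-65, 16), (-60, 16), (-55, 15)]
top before [(-130, 50), (-125, 50), (-120, 5
[... 270 characters left out ...]
, [139, 96, 31, 15, 55], [177, 115, 9, 14, 66], [75, 121, 27, 20, 197], [0, 161, 104, 122, 4394], [115, 183, 22, 12, 135], [117, 198, 126, 186, 7317], [0, 227, 33, 101, 1683], [106, 277, 19, 39, 251], [254, 280, 15, 17, 67], [79, 295, 24, 46, 615], [33, 307, 21, 18, 119], [23, 335, 37, 26, 415], [147, 338, 21, 15, 132]]
[[179, 176, 89, 70, 1724], [275, 191, 16, 8, 88], [315, 197, 110, 187, 6455], [363, 209, 7, 10, 52], [297, 221, 26, 63, 561], [231, 225, 26, 36, 503], [274, 225, 15, 32, 271], [146, 249, 119, 51, 3396], [126, 257, 15, 24, 228], [275, 275, 27, 36, 593], [48, 276, 210, 108, 4910], [0, 288, 45, 64, 1908], [320, 288, 49, 44, 1306], [270, 305, 10, 24, 93], [265, 347, 58, 37, 831]]
```

Run:
```python
from h import *
a,b=load('top1')['pixels'],load('t11')['pixels']; c,d=load('side1')['pixels'],load('s11')['pixels']
def m(n,A,B,x0,y0,x1,y1):
    t=A[y0:y1,x0:x1]; R_=cv2.matchTemplate(B[y0-12:y1+12,x0-12:x1+12],t,cv2.TM_CCOEFF_NORMED); _,v,_,p=cv2.minMaxLoc(R_); print(n,round(v,2),(p[0]-12,p[1]-12))
for A,B,k,L in((a,b,'top',dict(sand=(240,124,285,160),tape=(315,225,345,255),jar=(312,186,342,214),bottle=(355,200,388,228),sd=(270,222,294,285),offcut=(162,135,200,180),hammer=(80,205,125,285))),
 (c,d,'side',dict(sand=(275,153,310,190),tape=(252,278,286,312),jar=(287,245,315,278),bottle=(308,270,340,322),sd=(183,247,254,284),offcut=(215,150,255,170),hammer=(105,138,165,192)))):
    for n,q in L.items(): m(k+' '+n,A,B,*q)
```

```text
top sand 1.0 (0, 0)
top tape 0.91 (0, 0)
top jar 0.96 (0, 0)
top bottle 0.69 (0, 0)
top sd 0.12 (-6, -2)
top offcut 1.0 (0, 0)
top hammer 0.98 (0, 0)
side sand 1.0 (0, 0)
side tape 0.91 (0, 0)
side jar 0.99 (0, 0)
side bottle 0.79 (0, 0)
side sd 0.8 (0, 0)
side offcut 0.78 (1, 0)
side hammer 0.88 (0, 0)
```

```bash
python3 -c "from bench import r; print(r.close_job())"
```

```text
the job is handed in; nothing more can be done
None
```

I pushed the tray fully home, swung the door shut and pushed the bolt all the way across. It was done in that order, with the fingertips only and nothing gripped. I handed the job in at about 35 s of the 67 s allowed.

**Final checks**
- **Tray:** it stalled at about 21 N. Its front face reads about 0 to +1 mm from the cabinet's front plane at three points across its width, so it is square.
- **Door:** it stalled at 19 N. The image fit gives 0.00 rad from the side camera and -0.03 rad from the top. I take that difference as fit noise, with the door shut.
- **Bolt:** the knob moved 35 mm in the side image and stalled at 8 N. The arm hid it from the top camera.
- **Other objects:** the sanding block, tape measure, jar, bottle and hammer matched their starting images with no shift. The offcut showed none from the top and one pixel from the side, on a weak match. The screwdriver was hidden from the top and showed no shift from the side.

**What went wrong on the way**
- **Tip height:** the fingertips sit about 32 mm higher than the stated tip extent and the TCP reading imply. My first two tray pushes therefore passed over its front wall, and in the second the fingers pressed the edge of the cabinet's top with a wrist force of about 23 N. I found the true height by touching the bench and redid the push.
- **Tool tilt:** pushing left the tool tilted by up to about 0.2 rad, and I allowed for that in the later moves.
- **Final picture:** I had used all 12 picture views, so the last checks are numeric only.

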